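# Set the portion and hold the doser's measuring slide at the mark

### The arm

A 6-joint arm with a two-finger parallel gripper is mounted at the origin on the work surface. World frame = base frame: x ahead of the robot, y to its left, z up, the work surface at z = 0. Lengths are in m, angles in rad, forces in N, time in s.
With the tool pointing down it reaches from about 0.275 to 0.875 m from the base axis. Payload 12.5 kg.
Tool frame: the origin (TCP) lies at the very end of the fingers, on their centre line; the grasp point (between the pads) lies 19 mm behind it; z points along the fingers, y is the line along which they close (so a half turn about z gives the same grasp; the last joint's range is limited). The gripper opens to 85 mm and grips with 20 to 120 N. Pads are 22 mm wide; open, the fingers measure 114 mm over their backs; the gripper's body (76 mm by 85 mm) begins 54 mm behind the grasp point. The pads swing forward as they close: fully open they stand 13 mm farther back than shut.
Start: joints at [1.209, 0.351, 1.652, -0, 1.139, -0.085], TCP at [0.15, 0.529, 0.231] pointing down, gripper open.
Joint ranges: [-2.75, 2.75], [-0.79, 2.1], [0.01, 2.65], [-1.57, 4.71], [0.07, 3.14], [-2.87, 2.87]. Speed limits (rad/s): [2.22, 2.22, 2.79, 3.14, 3.14, 3.14].

### API

Orientations are given as a 3x3 rotation matrix whose columns are the frame's x, y, z axes.
In Python, from bench import manip gives the robot as it stands. Calls block until the motion is done:
- manip.move_ptp(position, orientation): joint-space move of the TCP to a pose.
- manip.move_l(position, attitude=None, max_speed=0.15): straight line of the TCP; attitude=None keeps the orientation; max_speed is the mean speed in m/s.
- manip.move_j(angles): joint-space move.
- manip.set_gripper(opening, effort=None): opening from 0.0 (shut) to 1.0 (fully open); effort is the grip in N (None keeps the last); returns when the fingers have stopped.
- manip.dwell(seconds).
- manip.inverse_kinematics(position, orientation): joint angles nearest the present ones, or None.
- manip.grab_frame(name): name is "side" or "top"; returns (picture, depth): 400x640x3 uint8, red, green, blue; 400x640 float32, m along the optical axis (not along the pixel's ray), 0 where there is no reading.
- manip.get_calibration(name): a dict with "camera_matrix" (3x3 intrinsics, pixels), "k1" (the pictures are not rectified: a ray, as slopes to the right and down, at radius r is drawn at 1 + k1 r^2 times it, then the intrinsics apply), "R" (3x3) and "t" (3): a world point X has camera coordinates R X + t. Camera axes: x right, y down, z forward; pixel columns grow to the right and rows downward; lengths in m; the calibration is good to about 2 mm. A picture is of the moment at which its call begins. get_calibration takes no time and is no camera call.
A pose or a line that the arm cannot do raises manip.Unreachable and nothing moves.
- manip.sign_off(): hands the job in; it is judged then, once.
Trained networks look in the newest picture that a camera, given by its name, has taken for a name from the list of things; names that differ only in an ending like _2 or _b are one class to them, and where a whole thing is asked for, a point or a joint stands for the part that bears it (a point fixed in the world has none). Each returns a list of dicts, best first, with "confidence" (0 to 1); they miss things now and then, are a little off and sometimes report something else, mostly with a low value. They report only what shows in the picture. A call takes as long as a camera call. They do not tell look-alikes from the thing itself.
- manip.look_for(camera, name): "at" ([x, y, z] in m, in world coordinates, good to about 4 mm: the middle of the surface that is visible of it).
Readings, each from a call of its own:
- manip.current_time(): time.
- manip.current_qpos(): joint angles.
- manip.current_joint_vel(): joint speeds.
- manip.current_joint_torque(): joint torques, N m.
- manip.current_ee_pos(): TCP position.
- manip.current_tcp_rot(): TCP orientation.
- manip.current_force(): force on the tool from outside, world axes, zero at the start.
- manip.current_ft_torque(): the same for the moment, N m.
- manip.current_grip_width(): opening from 0.0 (shut) to 1.0 (fully open).
- manip.current_grip_force(): force on a finger pad.
Only numpy, scipy, OpenCV 4.12 (cv2) and the standard library are available. Lean on these libraries where they do the work, as an engineer would, in place of code of your own. Each camera call takes 0.05 s, during which the arm holds its last target. There are 200 camera calls.

### The job

Before the next tray of biscuits is topped, first push the small upright grip of the topping doser's portion slide all the way to its end stop away from the hopper, while the measuring slide is still fully in. Then pull the sprung measuring slide out of the machine by its bar handle until the pointer on its edge lines up with the pointed rider clip on the scale rail, and keep it there: the job finishes with the gripper still holding the slide against its spring, for it runs back if let go. Leave the other things on the bench undisturbed.

Things in the scene. Friction and masses are not known exactly. Their poses are not given: they have to be found in the camera images.
- doser: Fixed topping doser; origin on the table. Its x = pull direction, from hopper along the deck (robot's left, within 20 deg); y to the portion-slide side (towards the robot); z up. Deck x -200 to 215, y -115 to 155 mm, top 25 mm above the table. White head x -200 to -65, y -90 to 90, top 115 mm; on it a round aluminium hopper, 128 mm across, centre x -135, knob top 210 mm.
- portion (a joint): Portion slide: 0 at the end stop nearest the hopper, 0.080 m at the end stop away from it; moves along the doser's +x, starts somewhere between 0 and 0.035. Stays where it is left; takes about 2 N to move.
- portion_grip (a point): On the centre line of the portion slide's upright black grip, 58 mm above the table. Grip: 20 mm long (doser x), 14 mm wide (doser y), from 34 to 76 mm above the table. It runs along doser y = 120 mm, from x = 20 (joint 0) to 100 mm. Its track tops out 31 mm, the end-stop blocks 39 mm above the table.
- slide (a joint): Measuring slide: 0 fully in (where it starts and where its spring returns it), out along the doser's +x to at most 0.090 m. Spring pulls back with 4 N when in, growing 100 N per metre (about 11 N at 0.07), plus about 0.5 N friction.
- bar (a point): Middle of the measuring slide's bar handle: level steel bar 12 mm thick, 100 mm long along doser y, centre 85 mm above the table, on two legs that lean in below its ends; the middle 60 mm is free to grip from above; the flat tongue below tops out at 35 mm. Moves with the slide, always at doser y = 0; 115 mm ahead of the white head when fully in.
- pointer (a point): Tip of the black pointer that sticks out (doser -y) from the measuring slide's edge, 40 mm ahead of the bar along the doser's x; 37 mm above the table. Moves with the slide.
- mark (a point): The mark: tip of the black rider clip (16 x 22 mm, 10 mm high, white line on top) on the scale rail along the deck's -y side, 35 to 75 mm ahead of the pointer's start, fixed; axes as the doser's. The pointer is at the mark when both tips have the same doser x (they face each other, about 6 mm apart in y).
- biscuit: Loose round biscuit, 56 mm across, 13 mm thick, lying on the deck's corner beyond the portion slide. Leave it. Origin under its centre.
- cutter: Loose round steel pastry cutter, ring 66 mm across, 35 mm high, on the table beyond the deck's end. Leave it. Origin under its centre.
- cup: Loose steel cup, 76 mm across, 75 mm high, on the table beyond the hopper end of the doser. Leave it. Origin under its centre.
- jar: Loose jar with steel cap, 64 mm across, 85 mm high, to the robot's left. Leave it. Origin under its centre.
- brush: Loose pastry brush lying to the robot's right. Leave it. Origin under its middle.
- scraper: Loose dough scraper, 120 x 100 mm, 15 mm thick, to the robot's left. Leave it. Origin under its middle.
Mind the look-alikes: they are no part of the job. What is meant by the scraper is not orange or turquoise, and is the larger of those in its own colour.

How it is judged:
By the outcome, as a careful person would: the job done as asked, in the order asked, and still so for the second after the job is handed in, while the arm keeps its last pose, push and grip.
It also fails if it takes over 43 s, if anything falls off the work surface, if the arm or the gripper's body presses on something with over 40 N, if the wrist force passes 120 N, or if a joint passes its speed limit or range.

## Working session

There is one attempt and no reset: what is moved stays moved. The work goes in short steps, each a Python script; the robot and the scene stay as the last script left them, time stands still between calls to the robot, and variables do not carry over. Pictures are saved under pics/ and viewed, at most 10 in all, crops included, and the job is handed in when it is done.

```bash
mkdir -p pics; ls; cat > h.py <<'E'
from bench import manip
import numpy as np, cv2
def cal(n):
    c=manip.get_calibration(n); return np.array(c["camera_matrix"]),c["k1"],np.array(c["R"]),np.array(c["t"])
def rays(n,uv):
    K,k1,R,t=cal(n); s=cv2.undistortPoints(np.float64(uv).reshape(-1,1,2),K,np.array([k1,0,0,0,0.]))[:,0]
    return np.c_[s,np.ones(len(s))]
def plane(n,uv,z):
    K,k1,R,t=cal(n); d=rays(n,uv)@R; o=-R.T@t
    return o+d*((z-o[2])/d[:,2:3])
def depthpt(n,uv,D):
    K,k1,R,t=cal(n); r=rays(n,uv); d=np.array([D[int(v),int(u)] for u,v in uv])
    return (r*d[:,None]-t)@R
def proj(n,X):
    K,k1,R,t=cal(n); return cv2.projectPoints(np.float64(X).reshape(-1,1,3),cv2.Rodrigues(R)[0],t,K,np.array([k1,0,0,0,0.]))[0][:,0]
def save(n,f):
    p,d=manip.grab_frame(n); cv2.imwrite(f,p[:,:,::-1]); np.save(f[:-4]+'.npy',d); return p,d
E
python3 - <<'E'
from h import *
for n in("top","side"):
    save(n,f"pics/{n}0.png")
    for k in("doser","portion_grip","bar","pointer","mark","portion","slide","biscuit","cutter","cup","jar"):
        print(n,k,[(np.round(r["at"],3).tolist(),round(r["confidence"],2)) for r in manip.look_for(n,k)])
print(manip.current_time())
E
```

```text
pics
top doser [([0.592, -0.084, 0.028], 0.65)]
top portion_grip [([0.508, -0.001, 0.073], 0.54)]
top bar [([0.614, -0.056, 0.033], 0.75), ([0.55, 0.106, 0.031], 0.26)]
top pointer [([0.623, -0.057, 0.037], 0.72)]
top mark []
top portion []
top slide [([0.615, -0.06, 0.032], 0.64)]
top biscuit [([0.552, 0.108, 0.033], 0.61)]
top cutter [([0.602, 0.197, 0.039], 0.55), ([0.582, -0.344, 0.029], 0.5), ([0.526, -0.493, 0.015], 0.29)]
top cup [([0.581, -0.346, 0.029], 0.91)]
top jar [([0.57, 0.4, 0.086], 0.82)]
side doser [([0.56, -0.201, 0.048], 0.96)]
side portion_grip [([0.516, -0.507, 0.017], 0.7), ([0.511, -0.017, 0.052], 0.57), ([0.321, 0.441, 0.008], 0.41)]
side bar [([0.617, -0.03, 0.087], 0.62), ([0.568, 0.384, 0.058], 0.35)]
side pointer [([0.615, -0.031, 0.086], 0.6)]
side mark []
side portion [([0.614, -0.032, 0.09], 0.35)]
side slide [([0.611, -0.033, 0.087], 0.69)]
side biscuit [([0.547, 0.103, 0.036], 0.5), ([0.58, -0.326, 0.046], 0.49)]
side cutter [([0.601, 0.184, 0.021], 0.79)]
side cup [([0.582, -0.323, 0.048], 0.75), ([0.32, 0.44, 0.004], 0.56)]
side jar [([0.566, 0.386, 0.059], 0.84)]
1.2
```

View pics/top0.png

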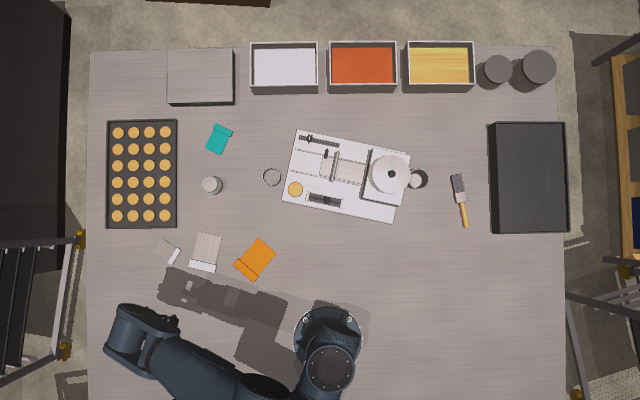

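View pics/side0.png

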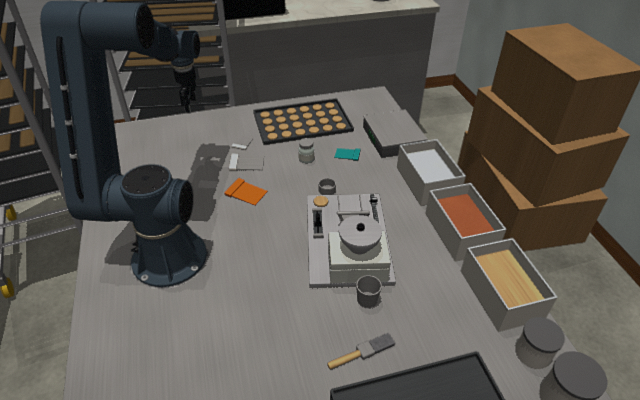

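The top view shows the doser at about px (280–412, 128–224): hopper at (390,174), bar near (336,165), grip track near (323,199), rail clip near (322,153). The side view agrees with this. I'll enlarge the doser.

```bash
python3 - <<'E'
from h import *
p=cv2.imread("pics/top0.png"); c=cv2.resize(p[120:230,275:415],None,fx=5.4,fy=5.4,interpolation=cv2.INTER_CUBIC); cv2.imwrite("pics/top0c.png",c)
# deck corners (top z=.025) by segmentation: fit rectangle to points in depth height band
D=np.load("pics/top0.npy"); v,u=np.mgrid[120:230,270:420]; uv=np.c_[u.ravel(),v.ravel()]
X=depthpt("top",uv,D); 
m=(abs(X[:,2]-.025)<.008)|(X[:,2]>.02); m&=(X[:,2]>.015)
M=np.zeros(u.shape,np.uint8); M.ravel()[m]=255
n,l,s,_=cv2.connectedComponentsWithStats(cv2.morphologyEx(M,cv2.MORPH_OPEN,np.ones((5,5))));i=1+s[1:,4].argmax()
print(s[1:])
P=X[(l.ravel()==i)&(X[:,2]<.03)][:,:2].astype(np.float32)
r=cv2.minAreaRect(P);print(r,cv2.boxPoints(r))
# hopper top
H=X[(X[:,2]>.13)&(X[:,2]<.4)];print(H.mean(0),H.max(0),H.min(0))
E
```

```text
[[  12   10  129   92 8339]]
((0.592860221862793, -0.08297105133533478), (0.44073286652565, 0.2705918252468109), 77.11206817626953) [[ 0.41182107 -0.267609  ]
 [ 0.6755962  -0.3279631 ]
 [ 0.7738994   0.1016669 ]
 [ 0.51012427  0.16202101]]
[ 0.58278274 -0.21331469  0.19281892] [ 0.6473806  -0.15096012  0.21547222] [ 0.52093325 -0.27892958  0.17497263]
```

View pics/top0c.png

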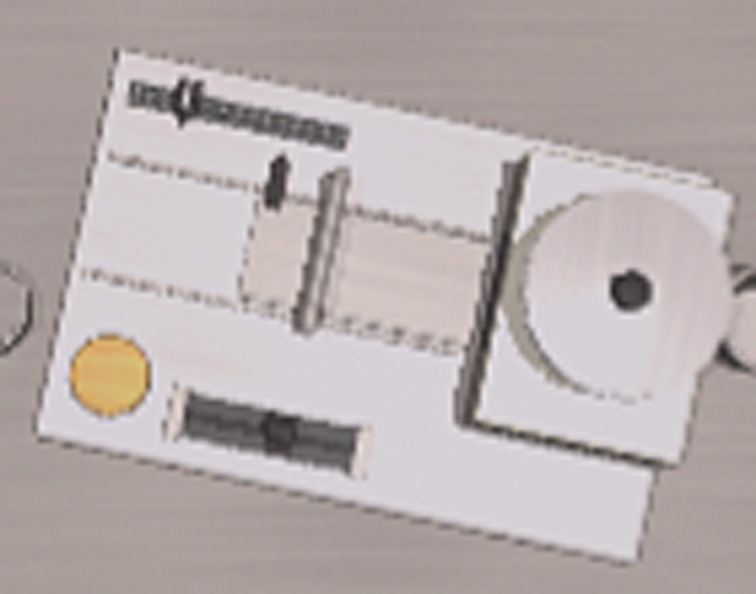

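The crop shows the bar from (340,170) to (305,330), the pointer tip at (281,157), the clip at (185,100) with its tip near (183,123), the grip at (278,432) and the deck corners at (118,48), (38,437), (640,560). Next I fit the doser frame to these.

```bash
python3 - <<'E'
from h import *
from scipy.optimize import least_squares
f=lambda q:(np.array(q,float)+.5)/5.4-.5+[275,120]
# obs: crop px, doser local
obs=[((118,48),(.215,-.115,.025)),((38,437),(.215,.155,.025)),((640,560),(-.2,.155,.025)),((340,170),(.05,-.05,.091)),((305,330),(.05,.05,.091)),((631,290),(-.135,0,.21)),((478,425),(-.065,.09,.115)),((680,466),(-.2,.09,.115))]
uv=np.array([f(o[0]) for o in obs]); L=np.array([o[1] for o in obs])
def W(p,L):
    c,s=np.cos(p[2]),np.sin(p[2]); L=np.atleast_2d(L); return np.c_[p[0]+c*L[:,0]-s*L[:,1],p[1]+s*L[:,0]+c*L[:,1],L[:,2]]
r=least_squares(lambda p:(proj("top",W(p,L))-uv).ravel(),[.59,-.08,1.346],loss="soft_l1")
p=r.x;print(p,np.degrees(p[2]));print(np.round((proj("top",W(p,L))-uv),2).tolist())
np.save("pose.npy",p)
def loc(X):
    c,s=np.cos(p[2]),np.sin(p[2]);d=X[:,:2]-p[:2];return np.c_[d@[c,s],d@[-s,c]]
for n,q,z in(("grip",(278,432),.076),("ptr",(281,157),.037),("cliptip",(183,123),.037),("clipmid",(185,100),.037),("biscuit",(110,375),.038),("barmid",(322,250),.091)):
    X=plane("top",[f(q)],z);print(n,np.round(X,4),np.round(loc(X),4))
E
```

```text
[ 0.61379386 -0.08257217  1.35007375] 77.35352790490295
[[-0.22, 0.08], [-0.89, 0.2], [-0.23, 0.82], [0.07, 1.09], [0.77, -0.7], [0.59, -0.13], [-0.6, -0.74], [0.37, -0.3]]
grip [[ 0.5086 -0.002   0.076 ]] [[0.0556 0.1203]]
ptr [[ 0.6953 -0.0077  0.037 ]] [[ 0.0909 -0.0631]]
cliptip [[0.7192 0.0577 0.037 ]] [[ 0.1599 -0.0721]]
clipmid [[0.7348 0.0561 0.037 ]] [[ 0.1618 -0.0877]]
biscuit [[0.5503 0.1085 0.038 ]] [[0.1726 0.1038]]
barmid [[ 0.6253 -0.032   0.091 ]] [[ 0.0519 -0.0002]]
```

```bash
cat >> h.py <<'E'
p=np.load("pose.npy"); c_,s_=np.cos(p[2]),np.sin(p[2]); ex=np.array([c_,s_,0]); ey=np.array([-s_,c_,0])
def Wp(x,y,z): return np.array([p[0],p[1],0])+ex*x+ey*y+np.array([0,0,z])
def loc(X): d=np.array(X)-[p[0],p[1],0]; return np.array([d@ex,d@ey,d[2]])
def rot(sg):
    y=sg*ex; z=np.array([0,0,-1.]); return np.c_[np.cross(y,z),y,z]
def fl(): F=np.array(manip.current_force()); return np.round([F@ex,F@ey,F[2]],2)
E
python3 - <<'E'
from h import *
print(np.round(manip.current_tcp_rot(),2).tolist())
q0=np.array(manip.current_qpos());best=None
for sg in(1,-1):
    q=manip.inverse_kinematics(Wp(.0195,.12,.2),rot(sg)); q2=manip.inverse_kinematics(Wp(.12,0,.07),rot(sg)); print(sg,np.round(q,2) if q is not None else None,np.round(q2,2) if q2 is not None else None)
    if q is not None and (best is None or abs(q[5])<best[0]): best=(abs(q[5]),sg)
sg=best[1]; np.save("sg.npy",sg)
manip.set_gripper(0.0,30)
manip.move_ptp(Wp(.0195,.12,.16),rot(sg))
manip.move_l(Wp(.0195,.12,.05),max_speed=.1)
print(manip.current_time(),fl(),loc(manip.current_ee_pos()))
save("top","pics/top1.png"); save("side","pics/side1.png")
P=cv2.imread("pics/side1.png");cv2.imwrite("pics/side1c.png",cv2.resize(P[150:310,270:430],None,fx=3.7,fy=3.7,interpolation=cv2.INTER_CUBIC))
E
```

```text
[[-0.96, 0.27, -0.0], [0.27, 0.96, -0.0], [-0.0, -0.0, -1.0]]
1 [-0.17  0.3   1.81 -0.    1.03 -1.52] [-0.02  0.7   1.52 -0.    0.92 -1.37]
-1 [-0.17  0.3   1.81 -0.    1.03  1.62] [-0.02  0.7   1.52 -0.    0.92  1.77]
5.6 [-0.38  0.67  0.78] [0.01953519 0.11961646 0.05051567]
```

View pics/side1c.png

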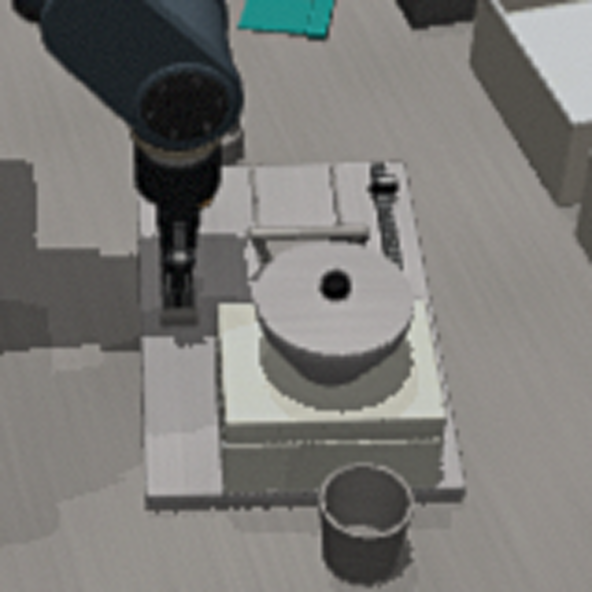

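The closed fingers are over the track at about (178,300), behind the grip and clear of the head. Pushing now, with force checks.

```bash
python3 - <<'E'
from h import *
x=.0195; log=[]
manip.move_l(Wp(.05,.12,.05),max_speed=.06); x=.05; log.append((x,fl()[0]))
while x<.1:
    x+=.004 if x<.066 else .002
    manip.move_l(Wp(x,.12,.05),max_speed=.04); f=fl()[0]; log.append((round(x,4),f))
    if f<-12: break
print(log,loc(manip.current_ee_pos()),manip.current_time())
save("top","pics/top2.png");P=cv2.imread("pics/top2.png")
print([(loc(r["at"]).round(3),r["confidence"]) for n in("top","side") for r in (manip.look_for(n,"portion_grip") if n=="top" else (save("side","pics/side2.png"),manip.look_for(n,"portion_grip"))[1])])
a=cv2.imread("pics/side2.png")[180:300,290:410];b=P[120:230,275:415]
A=np.zeros((590,800,3),np.uint8);b=cv2.resize(b,(440,346),interpolation=2);a=cv2.resize(a,(360,360),interpolation=2);A[:346,:440]=b;A[:360,440:]=a
cv2.imwrite("pics/c2.png",A[:360])
E
```

```text
[(0.05, np.float64(0.6)), (0.054, np.float64(0.48)), (0.058, np.float64(-0.57)), (0.062, np.float64(0.86)), (0.066, np.float64(0.32)), (0.068, np.float64(0.88)), (0.07, np.float64(-0.24)), (0.072, np.float64(0.4)), (0.074, np.float64(0.03)), (0.076, np.float64(-0.43)), (0.078, np.float64(-10.44)), (0.08, np.float64(-24.86))] [0.07761421 0.12000181 0.04995435] 9.1083
[]
```

View pics/c2.png

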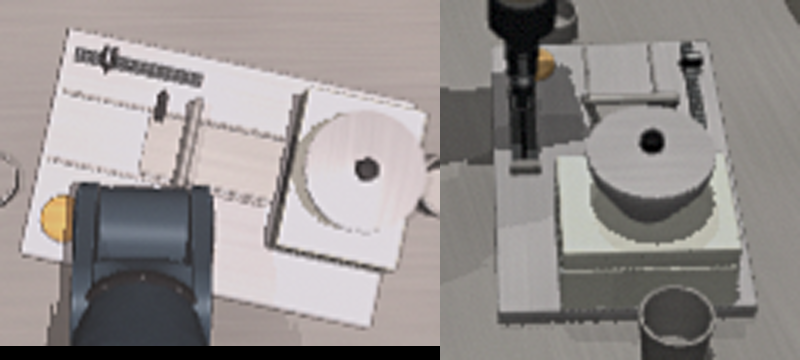

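Contact force rose sharply at x≈0.0776. That puts the grip at 0.100, its end stop, with the slide still in and the biscuit undisturbed in the picture. Now the bar.

```bash
python3 - <<'E'
from h import *
sg=int(np.load("sg.npy")); R=rot(sg)
manip.move_l(Wp(.06,.12,.05),max_speed=.1)
manip.move_l(Wp(.06,.12,.17),max_speed=.2)
manip.move_l(Wp(.051,0,.17),max_speed=.15)
manip.set_gripper(.7,60)
manip.move_l(Wp(.051,0,.066),max_speed=.1)
print(fl(),loc(manip.current_ee_pos()))
manip.set_gripper(0,60)
print(manip.current_grip_width(),manip.current_grip_force(),fl(),manip.current_time())
x0=loc(manip.current_ee_pos());print(x0)
manip.move_l(Wp(.051+.058,0,.066),max_speed=.05)
print(fl(),loc(manip.current_ee_pos()),manip.current_grip_width(),manip.current_time())
save("top","pics/top3.png");save("side","pics/side3.png")
for n in("top","side"):
  for k in("pointer","mark"): print(n,k,[(loc(r["at"]).round(4),round(r["confidence"],2)) for r in manip.look_for(n,k)])
b=cv2.imread("pics/top3.png")[120:220,270:350];a=cv2.imread("pics/side3.png")[180:280,320:400]
cv2.imwrite("pics/c3.png",np.hstack([cv2.resize(i,(400,500),interpolation=2) for i in(b,a)]))
E
```

```text
[ 0.38  0.14 -0.1 ] [ 0.05102742 -0.0004253   0.06669725]
0.11572568991232281 58.45550000667572 [-4.56  1.92  5.61] 13.6583
[ 0.05063929 -0.00012566  0.06636762]
[-9.68  0.31  5.72] [ 0.10788881 -0.00047704  0.06638217] 0.11648495428279168 14.9667
top pointer [(array([ 0.0105, -0.0058,  0.036 ]), 0.57)]
top mark []
side pointer [(array([-0.4358,  0.0007,  0.0167]), 0.71), (array([0.1092, 0.0049, 0.0365]), 0.66)]
side mark [(array([0.1095, 0.0047, 0.0342]), 0.68)]
```

View pics/c3.png

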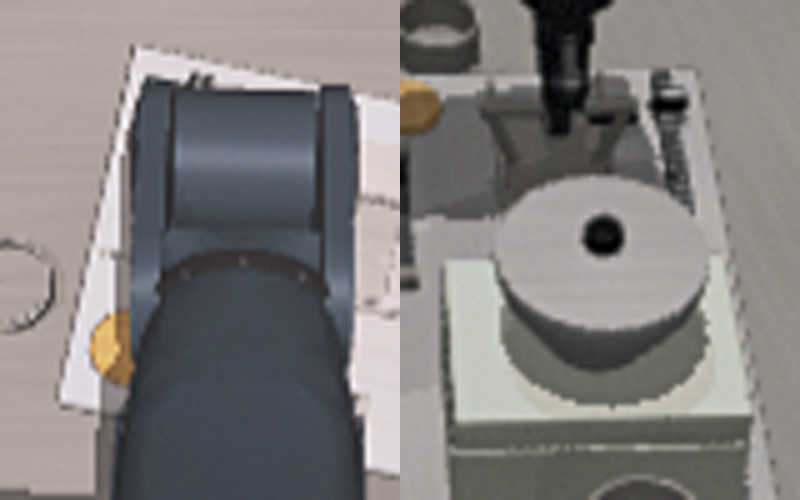

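The arm hides the pointer from the top camera. The side view shows the pointer tip near (605,115) by the bar's leg and the clip at (668,98). I'll rectify the views into the doser frame at tip height, using the unobstructed top pictures for the measurement.

```bash
python3 - <<'E'
from h import *
s=.00025; xs=np.arange(.07,.19,s); ys=np.arange(-.115,-.045,s)
X,Y=np.meshgrid(xs,ys)
def rect(n,f,z):
    pts=np.array([p[0],p[1],0])+X.reshape(-1,1)*ex+Y.reshape(-1,1)*ey+[0,0,z]
    q=proj(n,pts).astype(np.float32).reshape(*X.shape,2)
    return cv2.remap(cv2.imread(f),q[...,0],q[...,1],cv2.INTER_CUBIC)
for n in("top","side"):
    K,k,R,t=cal(n); print(n,loc(-R.T@t).round(3))
t0,t1,t2=(rect("top",f"pics/top{i}.png",.037) for i in(0,1,2)); tm=np.mean([t0,t1,t2],0).astype(np.uint8)
g=255-tm.mean(2)
def cx(x0,x1,y0,y1,th):
    m=(X>x0)&(X<x1)&(Y>y0)&(Y<y1); w=np.clip(g-th,0,None)*m; return round((w*X).sum()/w.sum(),5),round((w*Y).sum()/w.sum(),5)
for a in np.arange(-.075,-.049,.003): print("ptr",round(a,3),cx(.075,.105,a,a+.003,120),"dark",g[(abs(Y-a)<.0015)&(X>.075)&(X<.105)].max().round(), "| clip",cx(.145,.175,a,a+.003,120) if g[(abs(Y-a)<.0015)&(X>.145)&(X<.175)].max()>125 else None)
print("upper clip",[cx(.145,.178,a,a+.003,120) for a in np.arange(-.105,-.074,.003)])
s0=rect("side","pics/side0.png",.037);s3=rect("side","pics/side3.png",.037)
def grid(i):
    i=i.copy()
    for k in range(0,i.shape[1],40): cv2.putText(i,str(70+k//4),(k,8),0,.3,(0,0,255),1); i[:10:2,k]=(0,0,255); i[-6:,k]=(0,0,255)
    return i
# columns: x; shift pictures
A=np.vstack([np.hstack([grid(tm),grid(t0)]),np.hstack([grid(s0),grid(s3)])]); A=cv2.resize(A,(800,int(A.shape[0]*800/A.shape[1])));cv2.imwrite("pics/rect.png",A);print(A.shape)
E
```

```text
top [0.07 0.21 1.69]
side [-1.151  0.167  1.228]
ptr -0.075 (np.float64(nan), np.float64(nan)) dark 133.0 | clip (np.float64(0.16132), np.float64(-0.07389))
ptr -0.072 (np.float64(nan), np.float64(nan)) dark 48.0 | clip (np.float64(0.16131), np.float64(-0.07136))
ptr -0.069 (np.float64(nan), np.float64(nan)) dark 63.0 | clip (np.float64(nan), np.float64(nan))
ptr -0.066 (np.float64(0.09044), np.float64(-0.06365)) dark 126.0 | clip None
ptr -0.063 (np.float64(0.09065), np.float64(-0.06139)) dark 205.0 | clip None
ptr -0.06 (np.float64(0.09084), np.float64(-0.05854)) dark 212.0 | clip None
ptr -0.057 (np.float64(0.09125), np.float64(-0.05566)) dark 211.0 | clip None
ptr -0.054 (np.float64(0.09097), np.float64(-0.05261)) dark 208.0 | clip None
ptr -0.051 (np.float64(0.09062), np.float64(-0.04962)) dark 209.0 | clip None
upper clip [(np.float64(0.15491), np.float64(-0.10226)), (np.float64(0.15971), np.float64(-0.10015)), (np.float64(0.16124), np.float64(-0.09749)), (np.float64(0.16093), np.float64(-0.09446)), (np.float64(0.16052), np.float64(-0.09138)), (np.float64(0.16129), np.float64(-0.08852)), (np.float64(0.16051), np.float64(-0.08549)), (np.float64(0.16035), np.float64(-0.08248)), (np.float64(0.16151), np.float64(-0.07958)), (np.float64(0.16127), np.float64(-0.07671)), (np.float64(0.16133), np.float64(-0.07373))]
(466, 800, 3)<stdin>:13: RuntimeWarning: invalid value encountered in scalar divide
```

View pics/rect.png

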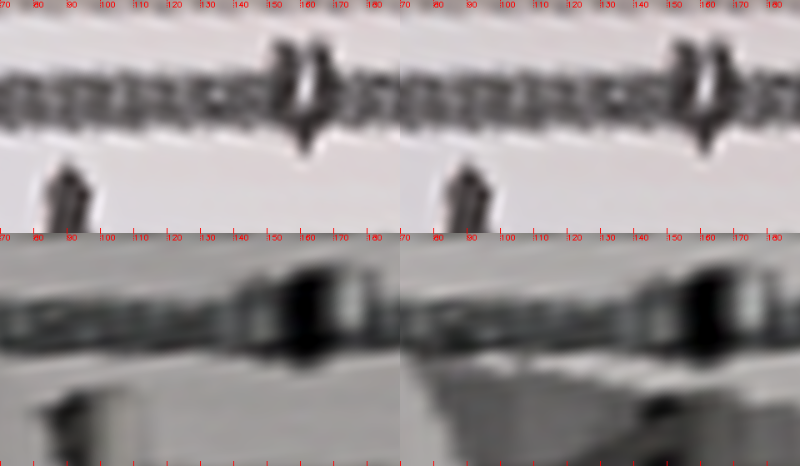

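The rectified views put the pointer tip at x≈90.7 mm and the clip tip at x≈161.3 mm, so the travel is 70.5 mm. The side view confirms the slide has followed about 57 mm so far. Final pull next, correcting on the measured TCP.

```bash
python3 - <<'E'
from h import *
T=.05064+.0705; cmd=T+.0012
for _ in range(3):
    manip.move_l(Wp(cmd,0,.066),max_speed=.03); manip.dwell(.3)
    e=T-loc(manip.current_ee_pos())[0]; print(round(cmd,4),round(e*1e3,2))
    if abs(e)<.0003: break
    cmd+=e
print(fl(),manip.current_grip_width(),manip.current_grip_force(),manip.current_time())
save("side","pics/side4.png");save("top","pics/top4.png")
s=.00025; xs=np.arange(.07,.19,s); ys=np.arange(-.09,-.04,s); X,Y=np.meshgrid(xs,ys)
def rect(f,dx=0,z=.037):
    pts=np.array([p[0],p[1],0])+(X+dx).reshape(-1,1)*ex+Y.reshape(-1,1)*ey+[0,0,z]
    q=proj("side",pts).astype(np.float32).reshape(*X.shape,2)
    return cv2.remap(cv2.imread(f),q[...,0],q[...,1],cv2.INTER_CUBIC)
s4=rect("pics/side4.png"); s0=rect("pics/side0.png",-.0705)
def g(i):
    i=i.copy()
    for k in range(0,i.shape[1],40): cv2.putText(i,str(70+k//4),(k,8),0,.3,(0,0,255),1)
    i[:,365]=(0,0,255); return i
raw=cv2.resize(cv2.imread("pics/side4.png")[180:260,320:400],(400,400),interpolation=2)
A=np.hstack([cv2.resize(np.vstack([g(s4),g(s0)]),(400,400)),raw]);cv2.imwrite("pics/f.png",A)
E
```

```text
0.1223 0.16
[-11.53  -0.6    5.24] 0.11673315843988447 58.711581230163574 16.1583
```

View pics/f.png

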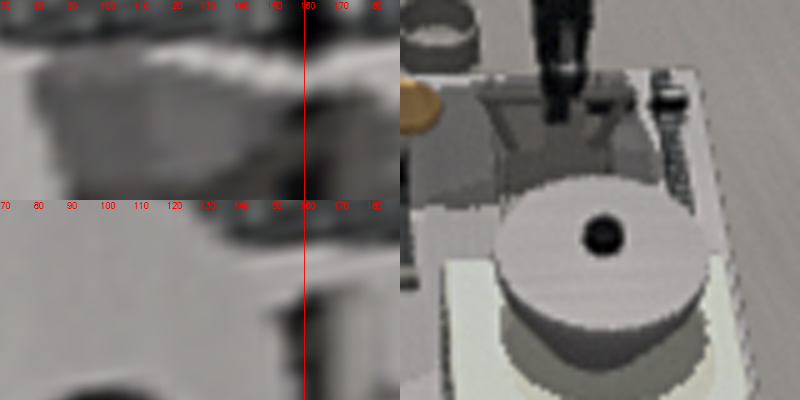

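The force of 11.5 N matches the spring at 70.5 mm, and the pointer tip stands at the clip (red line in the left panels). I'll check that the portion grip is at its end before handing in.

```bash
python3 - <<'E'
from h import *
for f in("side0","side4"):
    D=np.load(f"pics/{f}.npy"); v,u=np.mgrid[190:270,295:345]; P=depthpt("side",np.c_[u.ravel(),v.ravel()],D)
    L=np.array([loc(q) for q in P]); m=(abs(L[:,1]-.12)<.012)&(L[:,2]>.05)&(L[:,2]<.085)&(L[:,0]>0)&(L[:,0]<.14)
    print(f,m.sum(),L[m].mean(0).round(4),L[m].min(0).round(3),L[m].max(0).round(3))
print([(loc(r["at"]).round(3),round(r["confidence"],2)) for r in manip.look_for("side","portion_grip")])
a,b=(cv2.resize(cv2.imread(f"pics/{f}.png")[180:260,290:350],(390,520),interpolation=2) for f in("side0","side4"))
for i in(a,b):
    for x in(.0556,.1):
        q=(proj("side",Wp(x,.12,.076))[0]-[290,180]+.5)*6.5; cv2.circle(i,tuple(int(w) for w in q),4,(0,0,255),1)
cv2.imwrite("pics/g.png",np.hstack([a,b]))
E
```

```text
side0 38 [0.0477 0.1172 0.0697] [0.04  0.112 0.051] [0.066 0.123 0.083]
side4 38 [0.0946 0.1186 0.069 ] [0.086 0.113 0.05 ] [0.112 0.124 0.082]
[(array([0.09 , 0.117, 0.047]), 0.61)]
```

View pics/g.png

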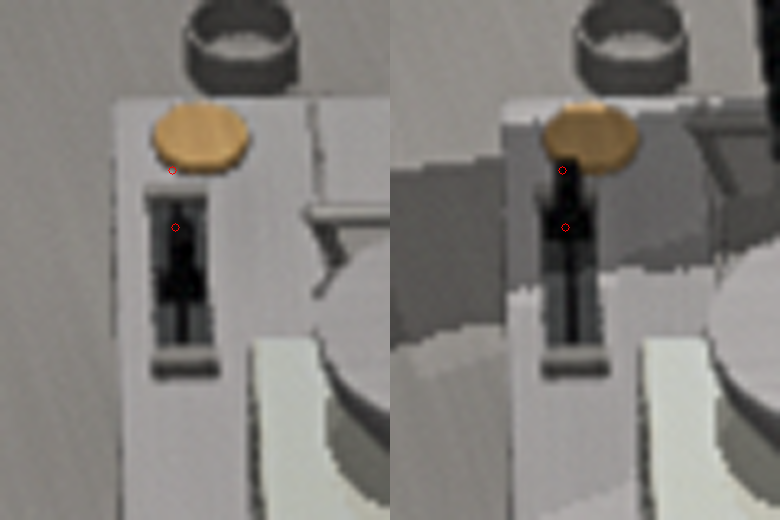

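The grip has moved about 47 mm, its top now at (567,170) by the far end block, and the biscuit has not moved. Handing in.

```bash
python3 -c "
from h import *
print(loc(manip.current_ee_pos()),manip.current_time()); print(manip.sign_off())"
```

```text
[ 0.12097193 -0.00052758  0.06637597] 16.3083
the job is handed in; nothing more can be done
None
```

I pushed the portion slide to its far end stop, then pulled the measuring slide out about 70.5 mm so its pointer lines up with the clip, and handed the job in at 16.3 s with the gripper still holding it; nothing else on the bench was touched.

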